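Open the squeeze-and-turn degreasing jar and put the bolt in to soak

TASK

Take the black safety cap off the degreasing jar: pinch its two side tabs in, turn it anticlockwise by feel until it comes up against its stop, and lift it off without wrenching it, then set it down skirt-down in the steel drip tray. Then lower the longer of the two standing bolts, head first, through the jar's mouth and let it go, leaving the shorter bolt alone.

Things in the scene. Friction and masses are not known exactly. Their poses are not given: they have to be found in the camera images.
- cap_grip (a point): Black plastic safety cap: ribbed drum 51 mm across, 37 mm high, 0.1 kg, two flat upright tabs on opposite sides (own +y, -y). Point on its axis, 22 mm above its underside, 15 mm below its top; z up, y from tab to tab. Tabs: 18 mm wide, 6 to 32 mm above the underside, 64 mm over both; a 15 mm wide foot under each reaches the underside. Over 50 N between cap and jar cracks it.
- tab_left (a joint): Travel inward of the tab on the cap's +y side, 0 to 0.005 m, sprung: 4 N at rest, 12 N fully in. Unless squeezed, its foot butts against a post on the jar's shoulder when the cap is turned; it clears the post when pressed at least 3 mm in from its rest place, so pinch centrally with more than 12 N.
- tab_right (a joint): The same for the tab on the cap's -y side.
- cap_skirt (a point): Centre of the cap's underside. Two hidden lugs inside hold it under the neck's flange; a spring seal (7 N) loads them, so turning drags. Turned anticlockwise seen from above, the lugs come free after 16 to 72 degrees (unseen, differs each time): the seal then pushes the cap up with 5 to 7 N, about 2 mm. A hard stop follows 3 degrees later; from there it lifts straight off.
- jar_mouth (a point): White plastic jar, 72 mm across, clamped in a fixed round steel stand (110 mm across); it cannot turn. Point: centre of its rim, 98 mm above the bench, z up; its x and y do not tell how the neck's lugs stand. Neck 36 mm across; bore 29 mm wide and 62 mm deep to a flat strainer floor. The shut cap's top is 9 mm above the rim, on the same axis.
- jar_shoulder (a point): Centre of the jar's flat shoulder, 30 mm below the rim; the shut cap's underside is 2 mm above it. Two posts 8 mm high stand on it, 29 to 34 mm from the axis.
- tray_floor (a point): Shallow steel drip tray, 120 x 105 mm (own x, y), walls 14 mm high and 3 mm thick, fixed to the bench. The point is the centre of its inner floor, 3 mm above the bench.
- long_bolt_mid (a point): Steel hexagon bolt, 58 mm high, standing on its head: the head is 8 mm high and 18 x 22 mm, the shank above it 12 mm thick. The point lies on its axis half-way up, 29 mm above the bench. 0.05 kg.
- short_bolt_mid (a point): A like bolt only 50 mm high, standing on its head; its point lies half-way up, 25 mm above the bench. To be left where it stands.
Not all that is in view belongs to the job. What is shaped like the part that bears cap_grip but purple is not meant.

How it is judged:
By the outcome, as a careful person would: the job done as asked, in the order asked, and still so for the second after the job is handed in, with the robot touching nothing.
It also fails if it takes over 72 s, if anything falls off the work surface, if the arm or the gripper's body presses on something with over 40 N, if the wrist force passes 120 N, or if a joint passes its speed limit or range.

ROBOT

A 6-joint arm with a two-finger parallel gripper is mounted at the origin on a cart in front of the work surface, level with it; the furniture and walls round the work are solid. World frame = base frame: x ahead of the robot, y to its left, z up, the work surface at z = 0. Lengths are in m, angles in rad, forces in N, time in s.
With the tool pointing down it reaches from about 0.4 to 0.825 m from the base axis. Payload 7 kg.
Tool frame: the origin (TCP) lies midway between the tips of the shut fingers; the grasp point (between the pads) lies 19 mm behind it; z points along the fingers, y is the line along which they close (so a half turn about z gives the same grasp; the last joint's range is limited). The gripper opens to 85 mm and grips with 20 to 120 N. Pads are 22 mm wide; open, the fingers measure 114 mm over their backs; the gripper's body (76 mm by 85 mm) begins 54 mm behind the grasp point. The pads swing forward as they close: fully open they stand 13 mm farther back than shut.
Start: joints at [1.417, 0.359, 0.012, 0, -1.224, -0.288], TCP at [0.289, 0.61, 0.231] pointing down, gripper open.
Joint ranges: [-3.07, 3.07], [-1.43, 2.12], [-1.02, 1.25], [-3.03, 1.67], [-3.05, -0], [-3.03, 3.03]. Speed limits (rad/s): [2.39, 2.39, 3.01, 3.14, 3.14, 3.14].

INTERFACE

Orientations are given as a unit quaternion [x, y, z, w].
In Python, from plant import * gives the robot as it stands.
- The arm moves only by the tool send_rows, never from a script. Its argument "deltas" is a list of rows, each an object with "dp": the shift along the tool's x, y, z in mm, a list of three; "turn": the turn about the tool's z in degrees; "hand": the opening, from 0 (shut) to 1 (fully open). A call has 1 to 20 rows; each row shifts and turns the commanded pose from where the row before left it, along the tool's axes as they then stand; what a row does not reach is not made up. A row lasts 1/8 s, in which the tool goes at most 62.5 mm and 10.7 degrees, less where a joint would pass 70% of its speed; a pose out of reach is approached as far as the arm can. A call is refused whole if a number of a shift passes 62.5 or a number of a turn 10.7, either way. A call with a gripper value outside its range is refused whole. The fingers move at their own pace and stop on an object; "force" is the grip in N (left out, the last holds). Time passes only in rows, so rows that do not move let the fingers close. It gives the time, the measured TCP pose, the force, the opening and the grip force at its end, in the units of the state.
- state(): the state, without advancing time (a new reading comes with each control period).
- grab_frame(name): name is "side" or "top" or "wrist"; returns a dict with "frame" (400x640x3 uint8, red, green, blue), "z_map" (400x640 float32, m along the optical axis (not along the pixel's ray), 0 where there is no reading), "fx", "fy", "cx", "cy" (pixels), "rvec" (rotation vector, rad) and "tvec" (3), from world to camera coordinates, as OpenCV has them. Camera axes: x right, y down, z forward; pixel columns grow to the right and rows downward; lengths in m; the calibration is good to about 2 mm. A picture is of the moment at which its call begins.
- job_done(): hands the job in; it is judged then, once.
Trained networks look in the newest picture that a camera, given by its name, has taken for a name from the list of things; names that differ only in an ending like _2 or _b are one class to them, and where a whole thing is asked for, a point or a joint stands for the part that bears it (a point fixed in the world has none). Each returns a list of dicts, best first, with "score" (0 to 1); they miss things now and then, are a little off and sometimes report something else, mostly with a low value. They report only what shows in the picture. A call takes as long as a camera call. They do not tell look-alikes from the thing itself.
- boxes_of(camera, label): "box" ([left, top, right, bottom] in pixels, round what is visible of it).
- pinpoint(camera, label): "point" ([column, row] in pixels: a listed point, or the origin of a listed thing).
The state is a dict: "clock": time; "joints": joint angles; "qd": joint speeds; "tau": joint torques, N m; "eef_pos": TCP position; "orientation": TCP orientation; "wrist_force": force on the tool from outside, world axes, zero at the start; "ft_torque": the same for the moment, N m; "grip_width": finger opening in m; "grasp_force": force on a finger pad.
Only numpy, scipy, OpenCV 4.12 (cv2) and the standard library are available. Lean on these libraries where they do the work, as an engineer would, in place of code of your own. Each camera call takes 0.05 s, during which the arm holds its last target. There are 200 camera calls.

## Working session

There is one attempt and no reset: what is moved stays moved. The work goes in short steps, Python scripts to look and compute and a tool call to move; the robot and the scene stay as the last step left them, time stands still between calls to the robot, and variables do not carry over. Pictures are saved under pics/ and viewed, at most 10 in all, crops included, and the job is handed in when it is done.

Besides the shell and the picture viewer there is one more tool, called after ">>>" in YAML: its name, and indented under it one key for each argument. send_rows: Moves the arm, as the interface text tells. Its arguments: {"type":"object","properties":{"deltas":{"type":"array","items":{"type":"object","properties":{"dp":{"type":"array","items":{"type":"number"}},"turn":{"type":"number"},"hand":{"type":"number"}}}},"force":{"type":"number"}},"required":["deltas"]}

```bash
mkdir -p pics; cat > h.py <<'E'
from plant import *
import numpy as np, cv2
from scipy.spatial.transform import Rotation as R
def world(f,u,v,z=None,plane=None):
    M=R.from_rotvec(np.ravel(f["rvec"])).as_matrix(); t=np.ravel(f["tvec"])
    d=np.array([(u-f["cx"])/f["fx"],(v-f["cy"])/f["fy"],1.])
    if plane is not None:
        c=-M.T@t; r=M.T@d; return c+r*(plane-c[2])/r[2]
    return M.T@(d*z-t)
def cloud(f):
    vv,uu=np.mgrid[0:400,0:640]; z=f["z_map"]
    M=R.from_rotvec(np.ravel(f["rvec"])).as_matrix(); t=np.ravel(f["tvec"])
    P=np.stack([(uu-f["cx"])/f["fx"]*z,(vv-f["cy"])/f["fy"]*z,z],-1)-t
    return P@M   # rows: M.T@p
def save(n,f): cv2.imwrite("pics/"+n+".png",f["frame"][:,:,::-1])
E
python3 - <<'E'
from h import *
np.set_printoptions(precision=4,suppress=True)
hts=dict(cap_grip=.092,jar_mouth=.098,tray_floor=.003,long_bolt_mid=.029,short_bolt_mid=.025,cap_skirt=.07)
for c in ["top","side"]:
    f=grab_frame(c); save(c+"0",f); np.savez(c+"0.npz",**f)
    for l,h in hts.items():
        for d in pinpoint(c,l)[:4]:
            u,v=d["point"]; print(c,l,round(d["score"],2),np.round([u,v]),world(f,u,v,plane=h))
print(state())
E
```

```text
top cap_grip 0.89 [297. 170.] [ 0.5785 -0.0479  0.092 ]
top cap_grip 0.8 [239. 184.] [0.5462 0.0814 0.092 ]
top cap_grip 0.75 [396. 262.] [ 0.3753 -0.2684  0.092 ]
top jar_mouth 0.56 [296. 165.] [ 0.5888 -0.0451  0.098 ]
top tray_floor 0.58 [361. 194.] [ 0.5425 -0.2008  0.003 ]
top tray_floor 0.31 [294. 169.] [ 0.6018 -0.038   0.003 ]
top long_bolt_mid 0.6 [289. 230.] [ 0.4493 -0.0285  0.029 ]
top short_bolt_mid 0.61 [240. 229.] [0.4508 0.0853 0.025 ]
top short_bolt_mid 0.52 [296. 171.] [ 0.5933 -0.0436  0.025 ]
top cap_skirt 0.95 [392. 262.] [ 0.3767 -0.2635  0.07  ]
top cap_skirt 0.86 [296. 173.] [ 0.5769 -0.0449  0.07  ]
top cap_skirt 0.65 [240. 183.] [0.5518 0.0827 0.07  ]
side cap_grip 0.94 [234. 264.] [0.4863 0.1922 0.092 ]
side cap_grip 0.84 [265. 200.] [ 0.5804 -0.0413  0.092 ]
side cap_grip 0.64 [406. 205.] [ 0.3298 -0.1199  0.092 ]
side tray_floor 0.66 [316. 218.] [ 0.5444 -0.1891  0.003 ]
side long_bolt_mid 0.76 [332. 244.] [ 0.4403 -0.0371  0.029 ]
side short_bolt_mid 0.82 [295. 278.] [0.4475 0.0918 0.025 ]
side cap_skirt 0.92 [262. 211.] [ 0.5845 -0.0352  0.07  ]
side cap_skirt 0.91 [404. 218.] [ 0.329  -0.1082  0.07  ]
side cap_skirt 0.55 [234. 278.] [0.4876 0.1926 0.07  ]
{'clock': 0.7, 'joints': array([ 1.4171,  0.3586,  0.0119, -0.    , -1.2241, -0.2881]), 'qd': array([-0.0008, -0.0003,  0.0001,  0.0001, -0.0001,  0.0016]), 'tau': array([  0.0011, -58.2768,  29.3603,   6.9405,  -0.0007,  -0.    ]), 'eef_pos': array([0.2886, 0.6101, 0.2313]), 'orientation': array([ 0.9757, -0.2191, -0.    ,  0.    ]), 'wrist_force': array([-0.3622,  0.2649, -0.5079]), 'ft_torque': array([-0.0237, -0.0037,  0.0687]), 'grasp_force': 0.0, 'grip_width': 0.0854203223646191}
```

View pics/top0.png

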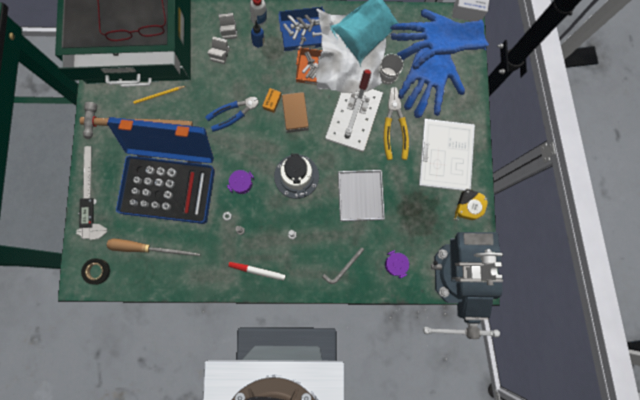

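View pics/side0.png

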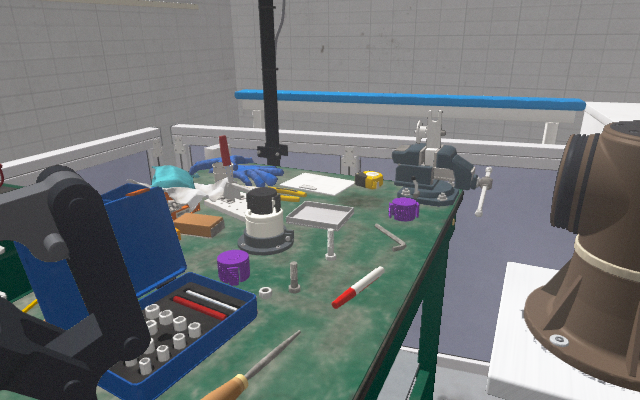

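Cap on the white jar at top (297,170), tray at (361,194), two bolts at top (240,229) and (292,234); purple decoys at (240,182) and (397,264).

```bash
python3 - <<'E'
from h import *
np.set_printoptions(precision=4,suppress=True)
for c in ["top","side"]:
    f=dict(np.load(c+"0.npz")); P=cloud(f); ok=f["z_map"]>0
    def near(x,y,r,zlo,zhi): 
        m=ok&(np.hypot(P[...,0]-x,P[...,1]-y)<r)&(P[...,2]>zlo)&(P[...,2]<zhi); return P[m]
    for n,a in dict(A=(.445,-.033,.03,.012,.09),B=(.449,.089,.03,.012,.09),cap=(.582,-.043,.05,.095,.13)).items():
        q=near(*a); print(c,n,len(q),q.mean(0),np.percentile(q[:,2],[90,98,100]),np.ptp(q,0))
    q=near(.543,-.195,.1,.008,.03); print("traywalls",cv2.minAreaRect(q[:,:2].astype(np.float32)))
    q=near(.45,.0,.02,-.03,.03);print("bench",np.median(q[:,2]) if len(q) else 0)
    q=near(.4,.2,.45,.1,.4); 
    m=ok&(P[...,0]>.3)&(P[...,0]<.75)&(P[...,1]>-.3)&(P[...,1]<.45)&(P[...,2]>.1)&(P[...,2]<.4)
    print("tall",np.percentile(P[m],[1,50,99,100],axis=0))
f=grab_frame("wrist"); s=state()
M=R.from_rotvec(np.ravel(f["rvec"])).as_matrix(); c=-M.T@np.ravel(f["tvec"])
T=R.from_quat(s["orientation"]).as_matrix(); print("cam in tool",T.T@(c-s["eef_pos"]),"axes",(M@T).T, f["fx"],f["cx"],f["cy"]); print(T)
E
```

```text
top A 32 [ 0.4409 -0.0361  0.0501] [0.0605 0.0628 0.064 ] [0.0102 0.0109 0.0468]
top B 35 [0.45   0.0865 0.0413] [0.052  0.054  0.0542] [0.0107 0.0112 0.0403]
top cap 468 [ 0.584  -0.044   0.1065] [0.1099 0.1114 0.1154] [0.0648 0.0516 0.0201]
traywalls ((0.5239889621734619, -0.20065909624099731), (0.15167511999607086, 0.10596296191215515), 2.8176348209381104)
bench 0.00018395964271707583
tall [[ 0.5608 -0.0653  0.1007]
 [ 0.6494  0.2255  0.1299]
 [ 0.6698  0.3573  0.1799]
 [ 0.6738  0.3609  0.1838]]
side A 174 [ 0.4412 -0.0314  0.0369] [0.0574 0.0587 0.0598] [0.0124 0.0138 0.0477]
side B 178 [0.4495 0.0919 0.0333] [0.0501 0.0514 0.0522] [0.0128 0.0129 0.0396]
side cap 411 [ 0.5798 -0.0345  0.1045] [0.1084 0.1088 0.1095] [0.0643 0.055  0.0145]
traywalls ((0.5386490225791931, -0.19799122214317322), (0.120662160217762, 0.10968992859125137), 3.130112409591675)
bench 0.000662700912192505
tall [[ 0.5628 -0.054   0.1006]
 [ 0.6494  0.2098  0.1265]
 [ 0.6672  0.3608  0.1773]
 [ 0.672   0.3621  0.1801]]
cam in tool [ 0.077   0.0015 -0.1421] axes [[ 0.0001 -0.9531 -0.3026]
 [ 1.      0.0001 -0.0002]
 [ 0.0002 -0.3026  0.9531]] 335.1842855044319 316.6826061334798 200.12666494225715
[[ 0.904  -0.4276 -0.    ]
 [-0.4276 -0.904   0.    ]
 [-0.     -0.     -1.    ]]
```

```bash
cat >> h.py <<'E'
def yaw_of(q):
    T=R.from_quat(q).as_matrix(); return np.degrees(np.arctan2(T[1,0],T[0,0]))
def plan(p,yaw,n,nt=None,start=None):
    """rows from measured pose to p/yaw(deg): n rows straight line, turn spread on nt"""
    s=state(); p0,y0=start or (s["eef_pos"],yaw_of(s["orientation"])); nt=nt or n
    dy=(yaw-y0+180)%360-180; d=(np.array(p)-p0)*1000/n; y=y0
    for i in range(n):
        a=np.radians(y); t=-dy/nt if i<nt else 0
        print([round(float(v),1) for v in (d[0]*np.cos(a)+d[1]*np.sin(a), d[0]*np.sin(a)-d[1]*np.cos(a), -d[2])],round(t,1))
        y-=t
E
python3 - <<'E'
from h import *
s=state(); print(s["eef_pos"],yaw_of(s["orientation"]))
plan([.583,-.042,.26],-90,16,8)
E
```

```text
[0.28862358 0.6101553  0.23131825] -25.315033062451764
[34.1, 29.0, -1.8] 8.1
[37.8, 23.9, -1.8] 8.1
[40.8, 18.3, -1.8] 8.1
[43.0, 12.4, -1.8] 8.1
[44.3, 6.3, -1.8] 8.1
[44.7, -0.0, -1.8] 8.1
[44.3, -6.3, -1.8] 8.1
[42.9, -12.5, -1.8] 8.1
[40.8, -18.4, -1.8] 0
[40.8, -18.4, -1.8] 0
[40.8, -18.4, -1.8] 0
[40.8, -18.4, -1.8] 0
[40.8, -18.4, -1.8] 0
[40.8, -18.4, -1.8] 0
[40.8, -18.4, -1.8] 0
[40.8, -18.4, -1.8] 0
```

>>> send_rows:
  deltas:
    - {"dp":[34,29,-10],"turn":8,"hand":1}
    - {"dp":[38,24,-10],"turn":8,"hand":1}
    - {"dp":[41,18,-10],"turn":8,"hand":1}
    - {"dp":[43,12,0],"turn":8,"hand":1}
    - {"dp":[44,6,0],"turn":8,"hand":1}
    - {"dp":[45,0,0],"turn":8,"hand":1}
    - {"dp":[44,-6,0],"turn":8,"hand":1}
    - {"dp":[43,-12,0],"turn":8,"hand":1}
    - {"dp":[41,-18,0],"turn":0,"hand":1}
    - {"dp":[41,-18,0],"turn":0,"hand":1}
    - {"dp":[41,-18,0],"turn":0,"hand":1}
    - {"dp":[41,-18,0],"turn":0,"hand":1}
    - {"dp":[41,-18,0],"turn":0,"hand":1}
    - {"dp":[41,-18,0],"turn":0,"hand":1}
    - {"dp":[41,-18,5],"turn":0,"hand":1}
    - {"dp":[41,-18,5],"turn":0,"hand":1}
    - {"dp":[0,0,0],"turn":0,"hand":1}
    - {"dp":[0,0,0],"turn":0,"hand":1}

```text
clock: 3.0
eef_pos: [0.5854, -0.0412, 0.2512]
orientation: [0.711, -0.703, -0.0, 0.0]
wrist_force: [-0.2, 0.8, -0.8]
grip_width: 0.0852
grasp_force: 0.0
```

```bash
cat > look.py <<'E'
from h import *
np.set_printoptions(precision=4,suppress=True)
s=state(); print(s["clock"],s["eef_pos"],yaw_of(s["orientation"]),s["wrist_force"],s["joints"])
f=grab_frame("wrist"); save("w1",f); np.savez("w1.npz",**f)
for l,h in dict(cap_grip=.092,jar_mouth=.098,jar_shoulder=.068,cap_skirt=.07,long_bolt_mid=.029,tray_floor=.003).items():
    for d in pinpoint("wrist",l)[:3]:
        u,v=d["point"]; print(l,round(d["score"],2),np.round([u,v]),world(f,u,v,plane=h))
P=cloud(f); ok=f["z_map"]>0; r=np.hypot(P[...,0]-.583,P[...,1]+.042)
top=P[ok&(r<.04)&(abs(P[...,2]-.107)<.004)]
print("top",len(top),cv2.minEnclosingCircle(top[:,:2].astype(np.float32)),np.median(top[:,2]))
c=np.array(cv2.minEnclosingCircle(top[:,:2].astype(np.float32))[0])
tab=P[ok&(abs(P[...,2]-.1005)<.003)&(r<.045)]; q=tab[:,:2]-c; rr=np.linalg.norm(q,axis=1); q=q[rr>.0275]
a=np.arctan2(q[:,1],q[:,0]); print("tab",len(q),np.degrees(np.angle(np.exp(2j*a).mean()))/2, np.histogram(np.degrees(a),24,(-180,180))[0],rr.max())
for z0,r0,r1 in ((.076,.027,.036),):
    q=P[ok&(P[...,2]>.072)&(P[...,2]<.0765)][:,:2]-c; rr=np.linalg.norm(q,axis=1); q=q[(rr>.0275)&(rr<.037)]
    print("posts",len(q),np.histogram(np.degrees(np.arctan2(q[:,1],q[:,0])),24,(-180,180))[0])
E
python3 look.py
```

```text
3.0 [ 0.5854 -0.0412  0.2512] -89.35929306138847 [-0.2157  0.7532 -0.8282] [ 0.2627  0.2024 -0.1582 -0.0001 -1.2104 -0.2514]
cap_grip 0.75 [317. 181.] [ 0.5838 -0.0426  0.092 ]
cap_grip 0.56 [332. 272.] [0.5677 0.0516 0.092 ]
jar_shoulder 0.55 [425. 270.] [0.4654 0.0619 0.068 ]
cap_skirt 0.83 [331. 261.] [0.5677 0.0516 0.07  ]
long_bolt_mid 0.61 [450. 172.] [ 0.4368 -0.0381  0.029 ]
tray_floor 0.76 [362.   8.] [ 0.5399 -0.2042  0.003 ]
tray_floor 0.54 [446. 172.] [ 0.43   -0.0328  0.003 ]
top 2664 ((0.5857274532318115, -0.04444919899106026), 0.028067555278539658) 0.106687008794502
tab 188 6.724127272736247 [58 28  3  3  1  0  0  0  0  0  0 28 22 13  0  0  0  0  0  0  0  0  0 32] 0.03466788726808147
posts 31 [ 3  0  3  4 21  0  0  0  0  0  0  0  0  0  0  0  0  0  0  0  0  0  0  0]
```

View pics/w1.png

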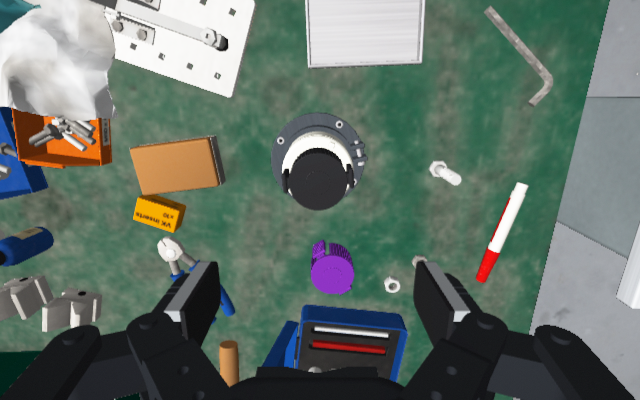

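Wrist view: cap at (318,180), tabs at about (286,186) and (351,184), tray at top (363,30), long bolt (445,172). Zooming on the tabs.

```bash
python3 - <<'E'
from h import *
f=dict(np.load("w1.npz")); c=f["frame"][125:225,258:378,::-1]
cv2.imwrite("pics/w1c.png",cv2.resize(c,None,fx=6,fy=6,interpolation=cv2.INTER_CUBIC))
P=cloud(f);ok=f["z_map"]>0
q=P[ok&(P[...,2]>.104)&(np.hypot(P[...,0]-.5857,P[...,1]+.0444)<.04)]
print(np.percentile(q,[1,99],axis=0), q.mean(0))
for z in (.03,.05,.06):
    q=P[ok&(abs(P[...,2]-z)<.01)&(np.hypot(P[...,0]-.5857,P[...,1]+.0444)<.045)]; print(z,np.percentile(q,[1,99],axis=0))
E
```

```text
[[ 0.54925689 -0.06634085  0.1055649 ]
 [ 0.62304035 -0.02471478  0.33932609]] [ 0.58579204 -0.05447952  0.28957852]
0.03 [[ 0.54211826 -0.08588259  0.0206071 ]
 [ 0.62503066 -0.04173956  0.03865194]]
0.05 [[ 0.55616145 -0.08095547  0.04096016]
 [ 0.61429297 -0.06367977  0.05683609]]
0.06 [[ 0.54954148 -0.08060206  0.05284371]
 [ 0.61796474 -0.02729305  0.06918828]]
```

View pics/w1c.png

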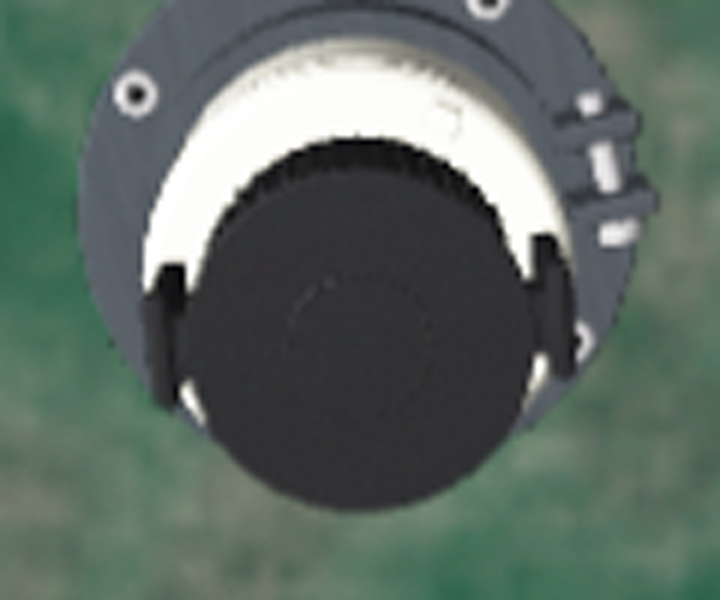

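Crop: cap disc centre about (318,182), tabs rotated some degrees (right one up); a post seems to be at crop (443,118). Fitting a silhouette model.

```bash
cat > fit.py <<'E'
from h import *
from scipy.optimize import minimize
th=np.linspace(0,2*np.pi,48)
S=8
def mask(f,x,y,a,u0,v0,w,h):
    m=np.zeros((h*S,w*S),np.uint8); K=np.array([[f["fx"],0,f["cx"]],[0,f["fy"],f["cy"]],[0,0,1]],float)
    ring=[np.c_[x+.0255*np.cos(th),y+.0255*np.sin(th),th*0+z] for z in(.07,.107)]
    A=np.radians(a); e=np.array([np.cos(A),np.sin(A)]); n=np.array([-e[1],e[0]])
    parts=[np.vstack(ring)]
    for s in(1,-1): parts.append(np.array([[*(np.array([x,y])+s*r*e+t*n),z] for r in(.0285,.032) for t in(-.009,.009) for z in(.076,.102)]))
    for q in parts:
        p=cv2.projectPoints(q,np.ravel(f["rvec"]),np.ravel(f["tvec"]),K,None)[0][:,0]
        p=((p-[u0,v0]+.5)*S).astype(np.float32); cv2.fillConvexPoly(m,cv2.convexHull(p).astype(np.int32),1)
    return cv2.resize(m.astype(np.float32),(w,h),interpolation=cv2.INTER_AREA)
for n,(u0,v0,w,h),thr in(("w1",(270,140,95,80),60),("side0",(235,180,60,40),60),("top0",(270,140,55,55),60)):
    f=dict(np.load(n+".npz")); g=f["frame"][v0:v0+h,u0:u0+w].astype(float)
    d=(g.max(2)<thr).astype(np.uint8)
    k,l,st,ce=cv2.connectedComponentsWithStats(d); i=1+np.argmax(st[1:,4]); obs=(l==i).astype(np.float32)
    cost=lambda p: np.abs(mask(f,p[0]/1e3,p[1]/1e3,p[2],u0,v0,w,h)-obs).sum()
    b=min((minimize(cost,[584,-43,a],method="Nelder-Mead",options=dict(initial_simplex=[[584,-43,a],[588,-43,a],[584,-38,a],[584,-43,a+6]])) for a in(-10,0,7,14)),key=lambda r:r.fun)
    print(n,b.x.round(2),b.fun,obs.sum())
E
python3 fit.py
```

```text
w1 [583.43 -45.17   5.22] 187.859375 3004.0
side0 [ 682.57  -28.62 -154.3 ] 2.0 2.0
top0 [585.25 -44.45   6.73] 261.921875 252.0
```

```bash
python3 - <<'E'
from h import *
plan([.584,-.0447,.074],-84,8,2)
E
```

```text
[0.5, 0.2, 22.2] -2.6
[0.5, 0.2, 22.2] -2.6
[0.5, 0.2, 22.2] 0
[0.5, 0.2, 22.2] 0
[0.5, 0.2, 22.2] 0
[0.5, 0.2, 22.2] 0
[0.5, 0.2, 22.2] 0
[0.5, 0.2, 22.2] 0
```

>>> send_rows:
  deltas:
    - {"dp":[1.8,0.8,25],"turn":-2.7,"hand":1}
    - {"dp":[1.9,0.9,30],"turn":-2.7,"hand":1}
    - {"dp":[0,0,30],"turn":0,"hand":1}
    - {"dp":[0,0,30],"turn":0,"hand":1}
    - {"dp":[0,0,25],"turn":0,"hand":1}
    - {"dp":[0,0,20],"turn":0,"hand":1}
    - {"dp":[0,0,17],"turn":0,"hand":1}
    - {"dp":[0,0,0],"turn":0,"hand":1}
    - {"dp":[0,0,0],"turn":0,"hand":0.9}
  force: 30

```text
clock: 4.47
eef_pos: [0.5846, -0.0447, 0.075]
orientation: [0.744, -0.668, 0.0, -0.0]
wrist_force: [-0.5, 0.3, 0.5]
grip_width: 0.0771
grasp_force: 0.0
```

```bash
python3 - <<'E'
from h import *
s=state(); print(s["eef_pos"],yaw_of(s["orientation"]),s["wrist_force"],s["ft_torque"],s["grip_width"])
f=grab_frame("wrist"); save("w2",f)
E
```

```text
[ 0.5845566  -0.04465827  0.07501104] -83.88955721971448 [-0.47656382  0.32508402  0.51008783] [-0.0313606   0.02064174 -0.02668711] 0.07705943714744376
```

View pics/w2.png

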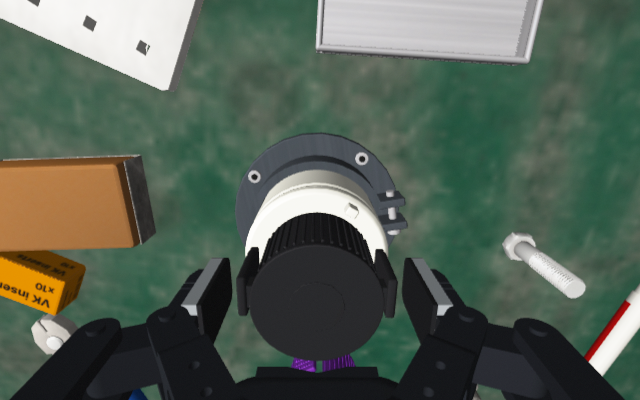

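The open fingers straddle the tabs, (243,285) and (390,282), well aligned; the post is visible at (351,209). Closing.

>>> send_rows:
  deltas:
    - {"dp":[0,0,0],"turn":0,"hand":0}
    - {"dp":[0,0,0],"turn":0,"hand":0}
    - {"dp":[0,0,0],"turn":0,"hand":0}
    - {"dp":[0,0,0],"turn":0,"hand":0}
    - {"dp":[0,0,0],"turn":0,"hand":0}
  force: 30

```text
clock: 5.15
eef_pos: [0.585, -0.0447, 0.0761]
orientation: [0.744, -0.668, 0.001, -0.001]
wrist_force: [-2.1, 0.9, 8.9]
grip_width: 0.0525
grasp_force: 29.9
```

```bash
cat > st.py <<'E'
from h import *
np.set_printoptions(precision=4,suppress=True)
s=state(); print(s["clock"],s["eef_pos"],yaw_of(s["orientation"]),"F",s["wrist_force"],"T",s["ft_torque"],s["grip_width"],s["grasp_force"],s["joints"][5])
E
python3 st.py
```

```text
5.15 [ 0.585  -0.0447  0.0761] -83.88344460055363 F [-2.0742  0.8879  8.9245] T [ 0.2311  0.6074 -0.023 ] 0.05249053760183233 29.896076917648315 -0.150789759190508
```

>>> send_rows:
  deltas:
    - {"dp":[0,0,-1],"turn":0,"hand":0}
    - {"dp":[0,0,0],"turn":-3,"hand":0}
    - {"dp":[0,0,0],"turn":-3,"hand":0}
    - {"dp":[0,0,0],"turn":-3,"hand":0}
    - {"dp":[0,0,0],"turn":-3,"hand":0}
    - {"dp":[0,0,0],"turn":0,"hand":0}

```text
clock: 5.9
eef_pos: [0.5854, -0.0448, 0.0771]
orientation: [0.81, -0.587, 0.001, -0.001]
wrist_force: [-0.0, 0.8, 6.9]
grip_width: 0.0527
grasp_force: 30.1
```

```bash
python3 st.py
```

```text
5.9 [ 0.5854 -0.0448  0.0771] -71.83927629275865 F [-0.0401  0.8032  6.9481] T [-0.0109  0.2012 -0.0393] 0.052680551911477747 30.051420629024506 0.05934342107680723
```

>>> send_rows:
  deltas:
    - {"dp":[0,0,-1],"turn":-1,"hand":0}
    - {"dp":[0,0,0],"turn":-1,"hand":0}
    - {"dp":[0,0,0],"turn":0,"hand":0}

```text
clock: 6.28
eef_pos: [0.5854, -0.0447, 0.0779]
orientation: [0.82, -0.573, 0.001, -0.001]
wrist_force: [0.9, -0.5, 5.8]
grip_width: 0.0527
grasp_force: 32.0
```

```bash
python3 st.py
```

```text
6.275 [ 0.5854 -0.0447  0.0779] -69.86841187988776 F [ 0.9049 -0.4835  5.8253] T [-0.0271 -0.147  -0.0232] 0.05271148122847927 32.0395302772522 0.09380486585766405
```

>>> send_rows:
  deltas:
    - {"dp":[0,0,-1],"turn":0,"hand":0}
    - {"dp":[0,0,0],"turn":0,"hand":0}

```text
clock: 6.52
eef_pos: [0.5853, -0.0447, 0.0782]
orientation: [0.82, -0.573, 0.001, -0.001]
wrist_force: [4.1, -0.3, 3.7]
grip_width: 0.0523
grasp_force: 33.9
```

```bash
python3 st.py
```

```text
6.525 [ 0.5853 -0.0447  0.0782] -69.89275013008576 F [ 4.107  -0.3413  3.6994] T [-0.1585 -1.2988  0.0035] 0.052345132601061016 33.90874207019806 0.093576376216818
```

>>> send_rows:
  deltas:
    - {"dp":[0,0,0.3],"turn":-1,"hand":0}
    - {"dp":[0,0,0],"turn":-1,"hand":0}
    - {"dp":[0,0,0],"turn":0,"hand":0}

```text
clock: 6.9
eef_pos: [0.585, -0.0447, 0.0779]
orientation: [0.83, -0.558, 0.001, -0.001]
wrist_force: [2.3, 0.4, 5.4]
grip_width: 0.0527
grasp_force: 34.8
```

```bash
python3 st.py
```

```text
6.9 [ 0.585  -0.0447  0.0779] -67.84303685023478 F [2.3427 0.3507 5.3557] T [-0.0667 -0.8964 -0.0858] 0.05270705749635683 34.79642987251282 0.12918696072018007
```

>>> send_rows:
  deltas:
    - {"dp":[0,0,0],"turn":-1.5,"hand":0}
    - {"dp":[0,0,0],"turn":-1.5,"hand":0}
    - {"dp":[0,0,0],"turn":-1.5,"hand":0}
    - {"dp":[0,0,0],"turn":0,"hand":0}

```text
clock: 7.4
eef_pos: [0.5847, -0.0447, 0.0778]
orientation: [0.851, -0.525, 0.001, -0.0]
wrist_force: [1.0, 0.8, 6.9]
grip_width: 0.0522
grasp_force: 34.8
```

```bash
python3 st.py
```

```text
7.4 [ 0.5847 -0.0447  0.0778] -63.34244558234185 F [1.041  0.8221 6.9218] T [ 0.0885 -0.616  -0.0526] 0.05223076409699617 34.8408579826355 0.20784501616855128
```

>>> send_rows:
  deltas:
    - {"dp":[0,0,0],"turn":-1.5,"hand":0}
    - {"dp":[0,0,0],"turn":-1.5,"hand":0}
    - {"dp":[0,0,0],"turn":-1.5,"hand":0}
    - {"dp":[0,0,0],"turn":0,"hand":0}

```text
clock: 7.9
eef_pos: [0.5845, -0.0447, 0.0778]
orientation: [0.871, -0.491, 0.0, -0.0]
wrist_force: [1.0, -0.2, 5.2]
grip_width: 0.0522
grasp_force: 34.9
```

```bash
python3 st.py; python3 -c "
from h import *
f=grab_frame('wrist'); cv2.imwrite('pics/w3.png',f['frame'][150:400,170:470,::-1])"
```

```text
7.9 [ 0.5845 -0.0447  0.0778] -58.847454281502664 F [ 1.0285 -0.1717  5.1509] T [ 0.1119 -0.397  -0.0961] 0.05224794913517507 34.88470494747162 0.28638465451662476
```

View pics/w3.png

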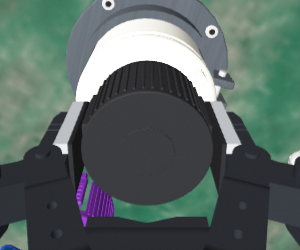

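The pads hold the cap squarely ((85..210) in the crop), tabs hidden under them. Unload Fz a bit for a clear pop signal.

>>> send_rows:
  deltas:
    - {"dp":[0,0,-0.7],"turn":0,"hand":0}
    - {"dp":[0,0,0],"turn":-1.5,"hand":0}
    - {"dp":[0,0,0],"turn":-1.5,"hand":0}
    - {"dp":[0,0,0],"turn":-1.5,"hand":0}
    - {"dp":[0,0,0],"turn":0,"hand":0}

```text
clock: 8.57
eef_pos: [0.5844, -0.0447, 0.0781]
orientation: [0.89, -0.456, 0.0, -0.0]
wrist_force: [1.6, 0.9, 5.3]
grip_width: 0.0526
grasp_force: 35.0
```

```bash
python3 st.py
```

```text
8.575 [ 0.5844 -0.0447  0.0781] -54.30463110378417 F [1.635  0.8592 5.3281] T [ 0.0653 -0.6802 -0.0888] 0.052623257046280035 35.039509534835815 0.36575750218620057
```

>>> send_rows:
  deltas:
    - {"dp":[0,0,-0.3],"turn":-1.5,"hand":0}
    - {"dp":[0,0,0],"turn":-1.5,"hand":0}
    - {"dp":[0,0,0],"turn":-1.5,"hand":0}
    - {"dp":[0,0,0],"turn":0,"hand":0}

```text
clock: 9.07
eef_pos: [0.5844, -0.0447, 0.0782]
orientation: [0.907, -0.422, 0.0, -0.0]
wrist_force: [4.9, 0.8, 3.6]
grip_width: 0.0527
grasp_force: 34.9
```

```bash
python3 st.py
```

```text
9.075 [ 0.5844 -0.0447  0.0782] -49.861617838706806 F [4.8521 0.8012 3.5704] T [ 0.2161 -1.5106 -0.0349] 0.05266488430296523 34.93020236492157 0.4433289291405367
```

>>> send_rows:
  deltas:
    - {"dp":[0,0,0],"turn":-1.5,"hand":0}
    - {"dp":[0,0,0],"turn":-1.5,"hand":0}
    - {"dp":[0,0,0],"turn":-1.5,"hand":0}
    - {"dp":[0,0,0],"turn":0,"hand":0}

```text
clock: 9.57
eef_pos: [0.5844, -0.0447, 0.0782]
orientation: [0.923, -0.385, 0.0, -0.0]
wrist_force: [4.6, 0.6, 4.0]
grip_width: 0.0522
grasp_force: 35.2
```

```bash
python3 st.py
```

```text
9.575 [ 0.5844 -0.0447  0.0782] -45.32546068660888 F [4.605  0.5633 3.9864] T [ 0.3406 -1.8176 -0.0663] 0.05218409490811936 35.20477831363678 0.5224839096837844
```

>>> send_rows:
  deltas:
    - {"dp":[0,0,0],"turn":-1.5,"hand":0}
    - {"dp":[0,0,0],"turn":-1.5,"hand":0}
    - {"dp":[0,0,0],"turn":-1.5,"hand":0}
    - {"dp":[0,0,0],"turn":0,"hand":0}

```text
clock: 10.07
eef_pos: [0.5843, -0.0447, 0.0782]
orientation: [0.937, -0.349, 0.0, -0.0]
wrist_force: [4.2, 1.8, 4.1]
grip_width: 0.0527
grasp_force: 35.2
```

```bash
python3 st.py
```

```text
10.075 [ 0.5843 -0.0447  0.0782] -40.86333256313691 F [4.2021 1.8222 4.0703] T [ 0.4798 -1.783  -0.065 ] 0.052693387741398375 35.235575437545776 0.6003693445426581
```

>>> send_rows:
  deltas:
    - {"dp":[0,0,0],"turn":-1.5,"hand":0}
    - {"dp":[0,0,0],"turn":-1.5,"hand":0}
    - {"dp":[0,0,0],"turn":-1.5,"hand":0}
    - {"dp":[0,0,0],"turn":0,"hand":0}

```text
clock: 10.58
eef_pos: [0.5842, -0.0447, 0.0782]
orientation: [0.95, -0.312, 0.0, -0.0]
wrist_force: [3.5, 2.2, 4.6]
grip_width: 0.0522
grasp_force: 35.4
```

```bash
python3 st.py
```

```text
10.575 [ 0.5842 -0.0447  0.0782] -36.36170429562302 F [3.475  2.1641 4.6326] T [ 0.5634 -1.6681 -0.0463] 0.05221885238625648 35.36940515041351 0.6790076384565733
```

>>> send_rows:
  deltas:
    - {"dp":[0,0,0],"turn":-1.5,"hand":0}
    - {"dp":[0,0,0],"turn":-1.5,"hand":0}
    - {"dp":[0,0,0],"turn":-1.5,"hand":0}
    - {"dp":[0,0,0],"turn":0,"hand":0}

```text
clock: 11.08
eef_pos: [0.5842, -0.0446, 0.0782]
orientation: [0.962, -0.274, 0.0, -0.0]
wrist_force: [4.5, 1.7, 6.1]
grip_width: 0.0526
grasp_force: 35.7
```

```bash
python3 st.py
```

```text
11.075 [ 0.5842 -0.0446  0.0782] -31.85663649604718 F [4.4756 1.7228 6.1378] T [ 0.6598 -1.6476 -0.0352] 0.05261780900267681 35.66928327083588 0.7575747870740409
```

>>> send_rows:
  deltas:
    - {"dp":[0,0,0],"turn":-1.5,"hand":0}
    - {"dp":[0,0,0],"turn":-1.5,"hand":0}
    - {"dp":[0,0,0],"turn":-1.5,"hand":0}
    - {"dp":[0,0,0],"turn":0,"hand":0}

```text
clock: 11.58
eef_pos: [0.5842, -0.0446, 0.0783]
orientation: [0.972, -0.237, 0.0, -0.0]
wrist_force: [4.5, 2.4, 6.5]
grip_width: 0.0528
grasp_force: 35.6
```

```bash
python3 st.py
```

```text
11.575 [ 0.5842 -0.0446  0.0783] -27.377062784253752 F [4.5356 2.4306 6.5422] T [ 0.921  -1.609  -0.2096] 0.05283732675816501 35.583792328834534 0.8359219200977015
```

>>> send_rows:
  deltas:
    - {"dp":[0,0,0],"turn":-1,"hand":0}
    - {"dp":[0,0,0],"turn":0,"hand":0}

```text
clock: 11.82
eef_pos: [0.5843, -0.0445, 0.0783]
orientation: [0.974, -0.228, 0.0, -0.0]
wrist_force: [3.6, 1.9, 6.3]
grip_width: 0.0527
grasp_force: 35.7
```

```bash
python3 st.py
```

```text
11.825 [ 0.5843 -0.0445  0.0783] -26.393358403191684 F [3.6493 1.902  6.2636] T [ 0.9404 -1.6118 -0.3336] 0.052687101583403756 35.68306088447571 0.853074456810024
```

>>> send_rows:
  deltas:
    - {"dp":[0,0,-0.7],"turn":0.5,"hand":0}
    - {"dp":[0,0,-0.5],"turn":0,"hand":0}
    - {"dp":[0,0,0],"turn":0,"hand":0}

```text
clock: 12.2
eef_pos: [0.5841, -0.0445, 0.0786]
orientation: [0.973, -0.233, -0.0, -0.0]
wrist_force: [7.1, 1.7, -1.2]
grip_width: 0.0529
grasp_force: 33.8
```

```bash
python3 st.py
```

```text
12.2 [ 0.5841 -0.0445  0.0786] -26.904539969409182 F [ 7.1308  1.7087 -1.1908] T [ 0.795  -2.5247 -0.1652] 0.05286412485180895 33.75694692134857 0.8443655696418461
```

>>> send_rows:
  deltas:
    - {"dp":[0.7,-0.35,0.3],"turn":0,"hand":0}
    - {"dp":[0.7,-0.35,0.3],"turn":0,"hand":0}
    - {"dp":[0,0,0],"turn":0,"hand":0}

```text
clock: 12.58
eef_pos: [0.5843, -0.0445, 0.0784]
orientation: [0.973, -0.233, -0.001, 0.0]
wrist_force: [0.1, 3.9, 5.8]
grip_width: 0.0526
grasp_force: 35.5
```

```bash
python3 st.py
```

```text
12.575 [ 0.5843 -0.0445  0.0784] -26.909949451944797 F [0.1174 3.9042 5.8389] T [ 1.6003 -0.2226 -0.1857] 0.052600016804144174 35.47036170959473 0.8450582001255347
```

>>> send_rows:
  deltas:
    - {"dp":[-0.4,-0.8,0],"turn":0,"hand":0}
    - {"dp":[0,0,0],"turn":-1,"hand":0}
    - {"dp":[0,0,0],"turn":0,"hand":0}

```text
clock: 12.95
eef_pos: [0.5843, -0.0444, 0.0783]
orientation: [0.975, -0.224, -0.001, 0.0]
wrist_force: [0.5, 0.8, 6.0]
grip_width: 0.0522
grasp_force: 35.3
```

```bash
python3 st.py
```

```text
12.95 [ 0.5843 -0.0444  0.0783] -25.93239129484519 F [0.4841 0.8437 6.0297] T [ 0.0331 -0.5683 -0.3954] 0.0521658269470811 35.33930003643036 0.8608177097596292
```

>>> send_rows:
  deltas:
    - {"dp":[0,0,-0.5],"turn":0.7,"hand":0}
    - {"dp":[0,0,-0.5],"turn":0,"hand":0}
    - {"dp":[0,0,0],"turn":0,"hand":0}

```text
clock: 13.32
eef_pos: [0.5843, -0.0443, 0.0787]
orientation: [0.973, -0.23, -0.001, 0.001]
wrist_force: [1.7, -2.3, -2.4]
grip_width: 0.0523
grasp_force: 32.7
```

```bash
python3 st.py
```

```text
13.325 [ 0.5843 -0.0443  0.0787] -26.63277999138118 F [ 1.7278 -2.2678 -2.3754] T [-0.76   -0.6457 -0.1987] 0.0522993685602331 32.74747431278229 0.8486072195737064
```

```bash
python3 - <<'E'
from h import *
f=dict(np.load("w1.npz"))
for u,v in ((258+443/6,125+118/6),(258+430/6,125+105/6),(258+455/6,125+130/6)):
    p=world(f,u,v,plane=.076); d=p[:2]-[.5843,-.0446]; print(p,np.hypot(*d)*1e3,np.degrees(np.arctan2(d[1],d[0]))%360)
f2=grab_frame("wrist"); save("w4",f2); np.savez("w4.npz",**f2)
cv2.imwrite('pics/w4.png',cv2.resize(f2['frame'][150:400,170:470,::-1],None,fx=2.4,fy=2.4,interpolation=cv2.INTER_CUBIC))
E
```

```text
[ 0.57047365 -0.07402282  0.076     ] 32.50954481221054 244.83026318215764
[ 0.57256485 -0.07603387  0.076     ] 33.5529753207576 249.52798742029847
[ 0.56853605 -0.07215949  0.076     ] 31.74945030144577 240.23056230552555
```

View pics/w4.png

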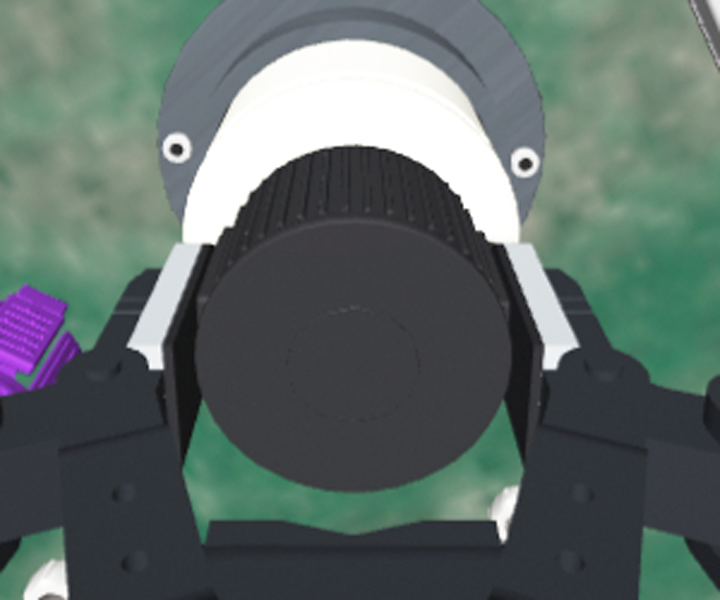

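Tabs are gripped squarely; the torque looks like a stop but is still preloaded, which would hold the cap by friction. Release the torque and retry lifting.

>>> send_rows:
  deltas:
    - {"dp":[0,0,0],"turn":0.8,"hand":0}
    - {"dp":[0,0,0],"turn":0,"hand":0}

```text
clock: 13.62
eef_pos: [0.5845, -0.0443, 0.0793]
orientation: [0.971, -0.237, -0.001, 0.0]
wrist_force: [-2.2, -2.5, -0.3]
grip_width: 0.0526
grasp_force: 33.1
```

```bash
python3 st.py
```

```text
13.625 [ 0.5845 -0.0443  0.0793] -27.441792073008727 F [-2.1845 -2.4622 -0.2713] T [-1.0131  0.7305 -0.0956] 0.0525943917409616 33.14720034599304 0.8342137274275352
```

>>> send_rows:
  deltas:
    - {"dp":[-0.1,0.6,0],"turn":0.4,"hand":0}
    - {"dp":[0,0,-0.7],"turn":0,"hand":0}
    - {"dp":[0,0,0],"turn":0,"hand":0}

```text
clock: 14.0
eef_pos: [0.5848, -0.0444, 0.0802]
orientation: [0.971, -0.24, -0.0, 0.0]
wrist_force: [-3.5, 0.7, 1.5]
grip_width: 0.0528
grasp_force: 33.2
```

```bash
python3 st.py
```

```text
14.0 [ 0.5848 -0.0444  0.0802] -27.815428908143964 F [-3.4848  0.7458  1.4882] T [ 0.0151  1.2254 -0.0991] 0.05280491907167212 33.202325105667114 0.828232116744401
```

Cap comes up (Fz positive): free. Lift gently.

>>> send_rows:
  deltas:
    - {"dp":[-0.6,0.3,-0.5],"turn":0,"hand":0}
    - {"dp":[0,0,-1],"turn":0,"hand":0}
    - {"dp":[0,0,-1],"turn":0,"hand":0}
    - {"dp":[0,0,0],"turn":0,"hand":0}

```text
clock: 14.5
eef_pos: [0.5848, -0.0443, 0.083]
orientation: [0.971, -0.24, 0.0, -0.0]
wrist_force: [0.0, -1.0, -1.5]
grip_width: 0.0525
grasp_force: 32.4
```

```bash
python3 st.py
```

```text
14.5 [ 0.5848 -0.0443  0.083 ] -27.80990257772396 F [ 0.0153 -1.0301 -1.5332] T [-0.023   0.0956 -0.0382] 0.05253976606095352 32.36297249794006 0.8278509559095049
```

>>> send_rows:
  deltas:
    - {"dp":[0,0,-5],"turn":0,"hand":0}
    - {"dp":[0,0,-10],"turn":0,"hand":0}
    - {"dp":[0,0,-15],"turn":0,"hand":0}
    - {"dp":[0,0,-20],"turn":0,"hand":0}
    - {"dp":[0,0,-20],"turn":0,"hand":0}
    - {"dp":[0,0,-10],"turn":0,"hand":0}
    - {"dp":[0,0,0],"turn":0,"hand":0}

```text
clock: 15.38
eef_pos: [0.585, -0.0443, 0.164]
orientation: [0.971, -0.24, 0.001, -0.0]
wrist_force: [-0.9, -1.2, -1.5]
grip_width: 0.0523
grasp_force: 32.7
```

```bash
python3 st.py; python3 -c "
from h import *
plan([.541,-.197,.16],-87,8,8)"
```

```text
15.375 [ 0.585  -0.0443  0.164 ] -27.80936275505044 F [-0.8692 -1.243  -1.5145] T [-0.0009  0.0484 -0.0073] 0.052344761367166356 32.74526238441467 0.8278852498438406
[4.0, 19.4, 0.5] 7.4
[6.5, 18.8, 0.5] 7.4
[8.9, 17.8, 0.5] 7.4
[11.1, 16.5, 0.5] 7.4
[13.1, 14.9, 0.5] 7.4
[14.9, 13.1, 0.5] 7.4
[16.5, 11.1, 0.5] 7.4
[17.8, 8.9, 0.5] 7.4
```

>>> send_rows:
  deltas:
    - {"dp":[4,19.4,0],"turn":7.4,"hand":0}
    - {"dp":[6.5,18.8,0],"turn":7.4,"hand":0}
    - {"dp":[8.9,17.8,0],"turn":7.4,"hand":0}
    - {"dp":[11.1,16.5,0],"turn":7.4,"hand":0}
    - {"dp":[13.1,14.9,0],"turn":7.4,"hand":0}
    - {"dp":[14.9,13.1,0],"turn":7.4,"hand":0}
    - {"dp":[16.5,11.1,0],"turn":7.4,"hand":0}
    - {"dp":[17.8,8.9,0],"turn":7.4,"hand":0}
    - {"dp":[0,0,0],"turn":0,"hand":0}
    - {"dp":[0,0,0],"turn":0,"hand":0}

```text
clock: 16.62
eef_pos: [0.5402, -0.1969, 0.1623]
orientation: [0.726, -0.688, -0.0, 0.0]
wrist_force: [0.2, -1.1, -1.4]
grip_width: 0.0525
grasp_force: 32.8
```

```bash
cat > tray.py <<'E'
from h import *
np.set_printoptions(precision=4,suppress=True)
s=state(); print(s["clock"],s["eef_pos"],yaw_of(s["orientation"]),s["wrist_force"],s["grip_width"])
for c in ("wrist","top"):
    f=grab_frame(c); P=cloud(f); ok=f["z_map"]>0; save("tr_"+c,f)
    m=ok&(abs(P[...,0]-.541)<.085)&(abs(P[...,1]+.197)<.075)&(P[...,2]>.009)&(P[...,2]<.018)
    q=P[m][:,:2]; print(c,len(q),cv2.minAreaRect(q.astype(np.float32)),np.percentile(q,[2,98],axis=0))
    m=ok&(np.hypot(P[...,0]-.5845,P[...,1]+.0444)<.017)&(P[...,2]>.09)&(P[...,2]<.104); print("rim",len(P[m]),P[m].mean(0) if m.any() else 0)
    for l,h in dict(tray_floor=.003,jar_mouth=.098,long_bolt_mid=.029).items():
        for d in pinpoint(c,l)[:2]: print(l,d["score"],d["point"],world(f,*d["point"],plane=h))
E
python3 tray.py
```

```text
16.625 [ 0.5402 -0.1969  0.1623] -86.91878229124721 [ 0.2406 -1.1079 -1.4437] 0.052481386724897286
wrist 1813 ((0.5377563834190369, -0.20102789998054504), (0.12076879292726517, 0.10548411309719086), 2.8514883518218994) [[ 0.4771 -0.2554]
 [ 0.5985 -0.1484]]
rim 0 0
tray_floor 0.66 [314.6, 171.9] [ 0.5415 -0.2068  0.003 ]
top 204 ((0.5384277105331421, -0.19370603561401367), (0.12061457335948944, 0.11826691776514053), 2.8597300052642822) [[ 0.4771 -0.2533]
 [ 0.5964 -0.1449]]
rim 45 [ 0.5832 -0.0497  0.0968]
tray_floor 0.95 [361.1, 194.0] [ 0.5425 -0.2016  0.003 ]
long_bolt_mid 0.35 [289.2, 231.7] [ 0.4461 -0.0299  0.029 ]
```

View pics/tr_wrist.png

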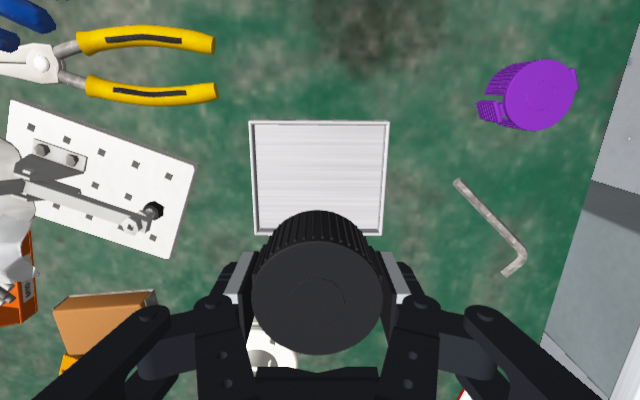

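Cap held above the tray; tray quad (250..388, 122..236) fully measured: centre (.538,-.201), 120.8×105.5 mm, as it should be. Lower.

>>> send_rows:
  deltas:
    - {"dp":[3.9,2.6,15],"turn":0,"hand":0}
    - {"dp":[0,0,30],"turn":0,"hand":0}
    - {"dp":[0,0,35],"turn":0,"hand":0}
    - {"dp":[0,0,30],"turn":0,"hand":0}
    - {"dp":[0,0,20],"turn":0,"hand":0}
    - {"dp":[0,0,10],"turn":0,"hand":0}
    - {"dp":[0,0,4],"turn":0,"hand":0}
    - {"dp":[0,0,1.5],"turn":0,"hand":0}
    - {"dp":[0,0,0],"turn":0,"hand":0}
    - {"dp":[0,0,0],"turn":0,"hand":0}

```text
clock: 18.27
eef_pos: [0.5384, -0.2012, 0.0179]
orientation: [0.725, -0.688, 0.0, -0.0]
wrist_force: [0.6, -0.7, -1.7]
grip_width: 0.0523
grasp_force: 32.8
```

```bash
python3 st.py
```

```text
18.275 [ 0.5384 -0.2012  0.0179] -87.01020259076337 F [ 0.6009 -0.6957 -1.6778] T [-0.0399  0.0201 -0.0215] 0.05231875210338099 32.79037535190582 0.06942609360106115
```

>>> send_rows:
  deltas:
    - {"dp":[0,0,1.5],"turn":0,"hand":0}
    - {"dp":[0,0,1.5],"turn":0,"hand":0}
    - {"dp":[0,0,1],"turn":0,"hand":0}
    - {"dp":[0,0,0],"turn":0,"hand":0}

```text
clock: 18.77
eef_pos: [0.5379, -0.2011, 0.0132]
orientation: [0.725, -0.688, -0.0, 0.0]
wrist_force: [-0.2, 0.5, -1.6]
grip_width: 0.0526
grasp_force: 32.8
```

```bash
python3 st.py
```

```text
18.775 [ 0.5379 -0.2011  0.0132] -87.01364153847993 F [-0.1603  0.4803 -1.6109] T [-0.0701 -0.0227  0.0181] 0.052614119104913405 32.79037356376648 0.06943911671952484
```

>>> send_rows:
  deltas:
    - {"dp":[0,0,0.8],"turn":0,"hand":0}
    - {"dp":[0,0,0.7],"turn":0,"hand":0}
    - {"dp":[0,0,0],"turn":0,"hand":0}

```text
clock: 19.15
eef_pos: [0.5379, -0.2011, 0.0117]
orientation: [0.725, -0.688, -0.0, 0.0]
wrist_force: [0.3, -0.1, -1.5]
grip_width: 0.0522
grasp_force: 32.8
```

```bash
python3 st.py
```

```text
19.15 [ 0.5379 -0.2011  0.0117] -87.0124531188994 F [ 0.3037 -0.1329 -1.4558] T [ 0.029   0.01   -0.0543] 0.05224621795550131 32.79011249542236 0.0694044202545486
```

>>> send_rows:
  deltas:
    - {"dp":[0,0,0.8],"turn":0,"hand":0}
    - {"dp":[0,0,0.7],"turn":0,"hand":0}
    - {"dp":[0,0,0],"turn":0,"hand":0}

```text
clock: 19.52
eef_pos: [0.5381, -0.2012, 0.0111]
orientation: [0.725, -0.688, 0.0, -0.0]
wrist_force: [-2.0, 1.7, 7.0]
grip_width: 0.0525
grasp_force: 35.3
```

```bash
python3 st.py
```

```text
19.525 [ 0.5381 -0.2012  0.0111] -86.99328295287316 F [-1.989   1.7239  6.9553] T [ 0.524   0.9184 -0.0096] 0.052456104899829874 35.31765282154083 0.06943848308974554
```

Touchdown. Open partly, rise, and go over to the long bolt.

>>> send_rows:
  deltas:
    - {"dp":[0,0,-0.7],"turn":0,"hand":0}
    - {"dp":[0,0,0],"turn":0,"hand":0.86}
    - {"dp":[0,0,0],"turn":0,"hand":0.86}
    - {"dp":[0,0,0],"turn":0,"hand":0.86}
    - {"dp":[0,0,0],"turn":0,"hand":0.86}
    - {"dp":[0,0,-5],"turn":0,"hand":0.86}
    - {"dp":[0,0,-15],"turn":0,"hand":0.86}
    - {"dp":[0,0,-30],"turn":0,"hand":0.86}
    - {"dp":[0,0,-40],"turn":0,"hand":0.86}
    - {"dp":[0,0,-50],"turn":0,"hand":0.86}
    - {"dp":[0,0,-20],"turn":0,"hand":0.86}
    - {"dp":[0,0,0],"turn":0,"hand":0.86}

```text
clock: 21.02
eef_pos: [0.5392, -0.2013, 0.1743]
orientation: [0.725, -0.688, 0.002, -0.002]
wrist_force: [0.3, 0.6, -0.5]
grip_width: 0.0738
grasp_force: 0.0
```

```bash
python3 st.py; python3 -c "
from h import *
f=grab_frame('wrist'); save('w5',f)
P=cloud(f); ok=f['z_map']>0; m=ok&(abs(P[...,0]-.538)<.05)&(abs(P[...,1]+.201)<.05)&(P[...,2]>.025)&(P[...,2]<.06)
q=P[m]; print('cap',len(q),np.percentile(q,[1,50,99],axis=0))
plan([.441,-.034,.17],-87,6)"
```

```text
21.025 [ 0.5392 -0.2013  0.1743] -87.00245480835424 F [ 0.2718  0.6411 -0.4905] T [ 0.0144  0.0467 -0.0262] 0.07375743919876941 0.0 0.06943445057233513
cap 3165 [[ 0.50654287 -0.22675818  0.02726997]
 [ 0.53723035 -0.20315529  0.03953041]
 [ 0.56757736 -0.17725372  0.04123602]]
[-28.7, 14.7, 0.4] -0.0
[-28.7, 14.7, 0.4] -0.0
[-28.7, 14.7, 0.4] -0.0
[-28.7, 14.7, 0.4] -0.0
[-28.7, 14.7, 0.4] -0.0
[-28.7, 14.7, 0.4] -0.0
```

>>> send_rows:
  deltas:
    - {"dp":[-28.7,14.7,0],"turn":0,"hand":0.86}
    - {"dp":[-28.7,14.7,0],"turn":0,"hand":0.86}
    - {"dp":[-28.7,14.7,0],"turn":0,"hand":0.86}
    - {"dp":[-28.7,14.7,0],"turn":0,"hand":0.7}
    - {"dp":[-28.7,14.7,0],"turn":0,"hand":0.7}
    - {"dp":[-28.7,14.7,0],"turn":0,"hand":0.7}
    - {"dp":[0,0,0],"turn":0,"hand":0.7}
    - {"dp":[0,0,0],"turn":0,"hand":0.7}

```text
clock: 22.08
eef_pos: [0.4408, -0.0338, 0.1707]
orientation: [0.726, -0.688, -0.0, 0.0]
wrist_force: [-0.0, -0.2, -0.6]
grip_width: 0.0592
grasp_force: 0.0
```

```bash
python3 st.py; python3 - <<'E'
from h import *
f=grab_frame('wrist'); cv2.imwrite('pics/w6.png',f['frame'][:,:,::-1])
print(pinpoint('wrist','long_bolt_mid')[:2],[world(f,*d['point'],plane=.029) for d in pinpoint('wrist','long_bolt_mid')[:2]])
P=cloud(f); ok=f['z_map']>0; r=np.hypot(P[...,0]-.441,P[...,1]+.034)
for a,b in((.054,.064),(.02,.054),(.004,.010)):
    q=P[ok&(r<.03)&(P[...,2]>a)&(P[...,2]<b)]; print(a,len(q)); 
    if len(q)>4: print(np.percentile(q,[1,50,99],axis=0).round(4),cv2.minEnclosingCircle(q[:,:2].astype(np.float32)))
q=P[ok&(np.hypot(P[...,0]-.5845,P[...,1]+.0444)<.02)&(P[...,2]>.094)&(P[...,2]<.102)]
print("rim",len(q)); 
if len(q)>9: print(cv2.minEnclosingCircle(q[:,:2].astype(np.float32)))
E
```

```text
22.075 [ 0.4408 -0.0338  0.1707] -86.97245951886504 F [-0.0134 -0.1824 -0.6456] T [-0.0333 -0.0139  0.0232] 0.05923482990517267 0.0 -0.3193048411615156
[{'point': [318.3, 183.9], 'score': 0.56}] [array([ 0.43847086, -0.03727873,  0.029     ])]
0.054 171
[[ 0.4356 -0.0424  0.0547]
 [ 0.4411 -0.0372  0.0573]
 [ 0.4463 -0.0313  0.0586]] ((0.44122064113616943, -0.03681136295199394), 0.006087949965149164)
0.02 133
[[ 0.4355 -0.0428  0.0208]
 [ 0.4415 -0.0417  0.0378]
 [ 0.4466 -0.0378  0.0532]] ((0.4410003423690796, -0.03778862953186035), 0.005800769664347172)
0.004 170
[[ 0.4311 -0.0462  0.0044]
 [ 0.4414 -0.0411  0.0073]
 [ 0.4508 -0.0316  0.0091]] ((0.44099974632263184, -0.03721199557185173), 0.009993763640522957)
rim 1068
((0.5835567712783813, -0.04457470774650574), 0.018874425441026688)
```

View pics/w6.png

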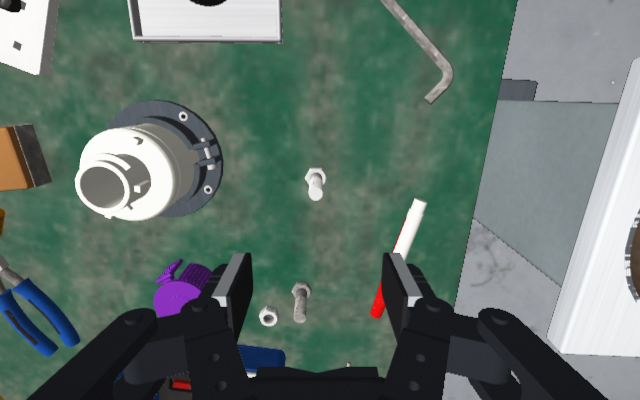

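Bolt top at (316,190), 58 mm high as required; open jar mouth at (106,185); cap in tray not in question. Going down on the shank's top end.

>>> send_rows:
  deltas:
    - {"dp":[2.8,-0.8,15],"turn":0,"hand":0.6}
    - {"dp":[0,0,30],"turn":0,"hand":0.6}
    - {"dp":[0,0,35],"turn":0,"hand":0.6}
    - {"dp":[0,0,25],"turn":0,"hand":0.6}
    - {"dp":[0,0,15],"turn":0,"hand":0.6}
    - {"dp":[0,0,8],"turn":0,"hand":0.6}
    - {"dp":[0,0,0],"turn":0,"hand":0.3}
    - {"dp":[0,0,0],"turn":0,"hand":0.2}
    - {"dp":[0,0,0],"turn":0,"hand":0}
    - {"dp":[0,0,0],"turn":0,"hand":0}
    - {"dp":[0,0,0],"turn":0,"hand":0}
    - {"dp":[0,0,0],"turn":0,"hand":0}
  force: 30

```text
clock: 23.72
eef_pos: [0.4424, -0.0364, 0.0436]
orientation: [0.725, -0.688, 0.0, -0.0]
wrist_force: [-1.4, 0.4, 5.7]
grip_width: 0.0106
grasp_force: 29.5
```

```bash
python3 st.py
```

```text
23.725 [ 0.4424 -0.0364  0.0436] -86.98743457453648 F [-1.3993  0.4141  5.6663] T [-0.0515  0.347   0.0503] 0.010584655092036072 29.542282819747925 -0.31273585797320164
```

>>> send_rows:
  deltas:
    - {"dp":[0,0,-10],"turn":0,"hand":0}
    - {"dp":[0,0,-25],"turn":0,"hand":0}
    - {"dp":[0,0,-35],"turn":0,"hand":0}
    - {"dp":[0,0,-35],"turn":0,"hand":0}
    - {"dp":[0,0,-16],"turn":0,"hand":0}
    - {"dp":[0,0,0],"turn":0,"hand":0}
    - {"dp":[0,0,0],"turn":0,"hand":0}

```text
clock: 24.6
eef_pos: [0.4412, -0.0366, 0.1635]
orientation: [0.725, -0.689, -0.0, 0.0]
wrist_force: [0.1, 0.0, -1.3]
grip_width: 0.0106
grasp_force: 29.3
```

```bash
python3 st.py; cat > bolt.py <<'E'
from h import *
np.set_printoptions(precision=4,suppress=True)
s=state(); p=s["eef_pos"]
for c in("wrist","side"):
    f=grab_frame(c); save("b_"+c,f); P=cloud(f); ok=f['z_map']>0; r=np.hypot(P[...,0]-p[0],P[...,1]-p[1])
    b=p[2]-.0436
    for a,e in((b-.003,b+.008),(b+.010,b+.018),(b+.02,b+.03),(b+.03,b+.038)):
        q=P[ok&(r<.022)&(P[...,2]>a)&(P[...,2]<e)]
        if len(q)>4: print(c,round(a,3),len(q),(np.percentile(q,[2,50,98],axis=0)-p).round(4).tolist())
    q=P[ok&(np.hypot(P[...,0]-.5845,P[...,1]+.0444)<.022)&(P[...,2]>.094)&(P[...,2]<.102)]
    print("rim",len(q)); 
    if len(q)>9: print(cv2.minEnclosingCircle(q[:,:2].astype(np.float32)))
E
python3 bolt.py; python3 -c "
from h import *
plan([.5848,-.0443,.168],-87,6)"
```

```text
24.6 [ 0.4412 -0.0366  0.1635] -87.02725958964146 F [ 0.0661  0.0242 -1.2769] T [-0.0073  0.0034  0.0029] 0.01055585654672017 29.32264655828476 -0.3127886326730363
wrist 0.117 462 [[-0.011, -0.01, -0.0424], [-0.0008, -0.0059, -0.0367], [0.0081, 0.0043, -0.0357]]
wrist 0.13 113 [[-0.0067, -0.0065, -0.0332], [-0.0009, -0.0056, -0.0294], [0.0044, -0.0018, -0.0259]]
wrist 0.14 176 [[-0.0064, -0.0065, -0.0234], [-0.0009, -0.0053, -0.0182], [0.0042, -0.0022, -0.0138]]
wrist 0.15 143 [[-0.006, -0.0064, -0.0135], [-0.0009, -0.0054, -0.0096], [0.0043, -0.0023, -0.0059]]
rim 1119
((0.5833587050437927, -0.04515252634882927), 0.018700826913118362)
side 0.117 46 [[-0.0097, -0.0007, -0.043], [-0.0031, 0.0093, -0.0391], [0.0099, 0.0125, -0.0359]]
side 0.13 30 [[-0.0056, -0.0007, -0.0335], [-0.0023, 0.0063, -0.0294], [0.0033, 0.0084, -0.0261]]
side 0.14 36 [[-0.0057, -0.0007, -0.023], [-0.0018, 0.0059, -0.0189], [0.0032, 0.0086, -0.0141]]
side 0.15 27 [[-0.0047, 0.0016, -0.0133], [-0.0023, 0.0062, -0.0098], [0.0031, 0.0076, -0.0064]]
rim 111
((0.5842827558517456, -0.04220953583717346), 0.01877167448401451)
[2.5, -23.8, -0.8] -0.0
[2.5, -23.8, -0.8] -0.0
[2.5, -23.8, -0.8] -0.0
[2.5, -23.8, -0.8] -0.0
[2.5, -23.8, -0.8] -0.0
[2.5, -23.8, -0.8] -0.0
```

>>> send_rows:
  deltas:
    - {"dp":[2.5,-23.8,-2],"turn":0,"hand":0}
    - {"dp":[2.5,-23.8,-2],"turn":0,"hand":0}
    - {"dp":[2.5,-23.8,0],"turn":0,"hand":0}
    - {"dp":[2.5,-23.8,0],"turn":0,"hand":0}
    - {"dp":[2.5,-23.8,0],"turn":0,"hand":0}
    - {"dp":[2.5,-23.6,0],"turn":0,"hand":0}
    - {"dp":[0,0,0],"turn":0,"hand":0}
    - {"dp":[0,0,0],"turn":0,"hand":0}

```text
clock: 25.7
eef_pos: [0.5842, -0.0442, 0.1669]
orientation: [0.725, -0.689, -0.001, 0.001]
wrist_force: [-0.8, -0.4, -0.1]
grip_width: 0.0103
grasp_force: 29.3
```

```bash
python3 st.py; python3 bolt.py
```

```text
25.7 [ 0.5842 -0.0442  0.1669] -87.03203049085582 F [-0.7623 -0.3508 -0.1206] T [0.0186 0.0068 0.029 ] 0.010257380979620378 29.341047406196594 -0.20590165512352332
wrist 0.12 465 [[-0.0109, -0.01, -0.0425], [-0.001, -0.0056, -0.0368], [0.008, 0.0042, -0.0357]]
wrist 0.133 112 [[-0.0067, -0.0064, -0.0335], [-0.001, -0.0056, -0.0294], [0.0043, -0.0019, -0.0256]]
wrist 0.143 166 [[-0.0064, -0.0064, -0.0234], [-0.001, -0.0054, -0.0183], [0.0042, -0.0022, -0.0138]]
wrist 0.153 151 [[-0.0061, -0.0065, -0.0133], [-0.0009, -0.0053, -0.0096], [0.0043, -0.002, -0.0059]]
rim 633
((0.5837600827217102, -0.04531192034482956), 0.018232733011245728)
side 0.12 34 [[-0.0107, -0.0001, -0.042], [-0.0055, 0.0096, -0.0386], [0.0036, 0.0126, -0.0364]]
side 0.133 26 [[-0.0065, 0.0003, -0.0333], [-0.0026, 0.006, -0.0297], [0.004, 0.0092, -0.0256]]
side 0.143 31 [[-0.0062, -0.0005, -0.0229], [-0.0025, 0.0064, -0.0184], [0.0021, 0.009, -0.0145]]
side 0.153 29 [[-0.0054, -0.0014, -0.0135], [-0.0021, 0.0055, -0.0102], [0.0055, 0.0086, -0.0067]]
rim 112
((0.5843585729598999, -0.043274328112602234), 0.019609825685620308)
```

View pics/b_wrist.png

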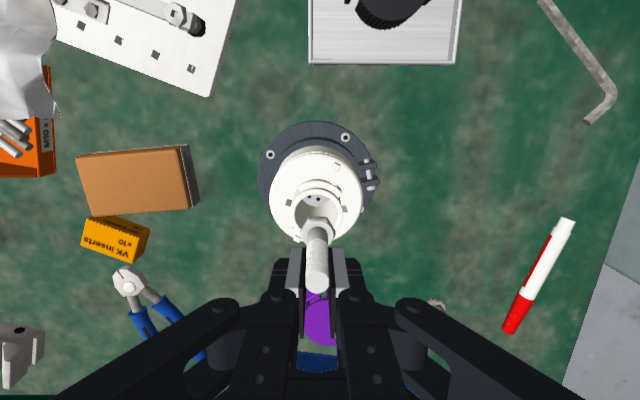

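The bolt head (317,225) sits over the mouth (318,205 at rim, lower in view because nearer), on-axis by the numbers. Lower.

>>> send_rows:
  deltas:
    - {"dp":[0.2,-0.3,10],"turn":0,"hand":0}
    - {"dp":[0,0,10],"turn":0,"hand":0}
    - {"dp":[0,0,8],"turn":0,"hand":0}
    - {"dp":[0,0,7],"turn":0,"hand":0}
    - {"dp":[0,0,0],"turn":0,"hand":0}

```text
clock: 26.42
eef_pos: [0.585, -0.0443, 0.1322]
orientation: [0.725, -0.688, -0.0, 0.001]
wrist_force: [-0.1, -1.6, -0.6]
grip_width: 0.0106
grasp_force: 29.3
```

```bash
python3 st.py
```

```text
26.425 [ 0.585  -0.0443  0.1322] -87.01583033290507 F [-0.0537 -1.6144 -0.6307] T [0.034  0.0114 0.0045] 0.010560916297378278 29.34342384338379 -0.20525381959739233
```

>>> send_rows:
  deltas:
    - {"dp":[0,0,10],"turn":0,"hand":0}
    - {"dp":[0,0,10],"turn":0,"hand":0}
    - {"dp":[0,0,7],"turn":0,"hand":0}
    - {"dp":[0,0,3.2],"turn":0,"hand":0}
    - {"dp":[0,0,0],"turn":0,"hand":0}

```text
clock: 27.05
eef_pos: [0.5853, -0.0443, 0.1026]
orientation: [0.725, -0.688, -0.0, 0.0]
wrist_force: [-0.0, 0.2, -0.2]
grip_width: 0.0102
grasp_force: 29.3
```

```bash
python3 st.py
```

```text
27.05 [ 0.5853 -0.0443  0.1026] -87.00801726576807 F [-0.0278  0.2288 -0.16  ] T [-0.0368  0.0127 -0.0308] 0.010217382142829351 29.343415796756744 -0.2052185994804696
```

>>> send_rows:
  deltas:
    - {"dp":[0,0,0],"turn":0,"hand":0.5}
    - {"dp":[0,0,0],"turn":0,"hand":0.5}
    - {"dp":[0,0,0],"turn":0,"hand":0.5}
    - {"dp":[0,0,-5],"turn":0,"hand":0.5}
    - {"dp":[0,0,-20],"turn":0,"hand":0.5}
    - {"dp":[0,0,-35],"turn":0,"hand":0.5}
    - {"dp":[0,0,-40],"turn":0,"hand":0.5}
    - {"dp":[0,0,-25],"turn":0,"hand":0.5}
    - {"dp":[0,0,0],"turn":0,"hand":0.5}
    - {"dp":[0,0,0],"turn":0,"hand":0.5}

```text
clock: 28.3
eef_pos: [0.585, -0.0442, 0.2275]
orientation: [0.725, -0.688, -0.0, 0.0]
wrist_force: [-0.8, 0.1, 0.0]
grip_width: 0.0425
grasp_force: 0.0
```

```bash
python3 st.py; python3 - <<'E'
from h import *
np.set_printoptions(precision=4,suppress=True)
f=grab_frame("wrist"); P=cloud(f); ok=f['z_map']>0
r=np.hypot(P[...,0]-.584,P[...,1]+.0448)
q=P[ok&(r<.0135)]; print("bore",len(q),np.percentile(q[:,2],[0,5,50,95,100]))
q=q[q[:,2]>.085]; print(len(q), q.mean(0) if len(q) else 0)
f=grab_frame("top"); P=cloud(f); ok=f['z_map']>0
for n,x,y,lo,hi in(("short",.4505,.087,.012,.09),("long place",.441,-.034,.012,.09),("cap",.538,-.201,.025,.09)):
    q=P[ok&(np.hypot(P[...,0]-x,P[...,1]-y)<.03)&(P[...,2]>lo)&(P[...,2]<hi)]; print(n,len(q),q.mean(0) if len(q) else 0,q[:,2].max() if len(q) else 0)
E
```

```text
28.3 [ 0.585  -0.0442  0.2275] -87.0226684529866 F [-0.7877  0.1047  0.0156] T [-0.0275  0.0443 -0.0333] 0.04249190949446231 0.0 -0.20525993797565373
bore 2182 [0.0351 0.0657 0.3052 0.3099 0.3111]
2009 [ 0.5846 -0.055   0.2881]
short 36 [0.4498 0.0864 0.0408] 0.054456519115147047
long place 0 0 0
cap 411 [ 0.5377 -0.1995  0.0396] 0.047301354249561
```

```bash
python3 - <<'E'
from h import *
f=grab_frame("wrist"); P=cloud(f); ok=f['z_map']>0
r=np.hypot(P[...,0]-.584,P[...,1]+.0448)
q=P[ok&(r<.0125)&(P[...,2]<.12)]; print(len(q),np.histogram(q[:,2],np.arange(.03,.121,.01)))
t=q[q[:,2]>.085]; print(t.mean(0) if len(t) else 0, t.max(0) if len(t) else 0)
E
```

```text
330 (array([ 29,  39,  16,  26,  34,  36, 150,   0,   0]), array([0.03, 0.04, 0.05, 0.06, 0.07, 0.08, 0.09, 0.1 , 0.11, 0.12]))
[ 0.58390242 -0.04551347  0.09248239] [ 0.58944102 -0.03908123  0.09499938]
```

The bolt's top is at about 94 mm, so it is standing on the strainer floor on the bore's axis. The cap is upright in the tray and the short bolt hasn't moved.

```bash
python3 -c "
from plant import *
print(job_done())"
```

```text
the job is handed in; nothing more can be done
None
```

The job is handed in at about 28 s: the cap is off and standing skirt-down in the drip tray, the long bolt is head first on the jar's floor, and the short bolt was left where it stood.

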